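# Load the spring scale to its mark

### The arm

A 6-joint arm with a two-finger parallel gripper is mounted at the origin on the work surface. World frame = base frame: x ahead of the robot, y to its left, z up, the work surface at z = 0. Lengths are in m, angles in rad, forces in N, time in s.
With the tool pointing down it reaches from about 0.3 to 0.75 m from the base axis. Payload 8.5 kg.
Tool frame: the origin (TCP) lies midway between the tips of the shut fingers; the grasp point (between the pads) lies hold_point_z behind it (hold_point_z is the distance from the TCP to the grasp point, in m); z points along the fingers, y is the line along which they close (so a half turn about z gives the same grasp; the last joint's range is limited). The gripper opens to 85 mm and grips with 20 to 120 N. Pads are 22 mm wide; open, the fingers measure 114 mm over their backs; the gripper's body (76 mm by 85 mm) begins 54 mm behind the grasp point. The pads swing forward as they close: fully open they stand 13 mm farther back than shut.
Start: joints at [-1.435, 0.381, 1.297, -0, 1.464, -0.215], TCP at [0.189, -0.516, 0.231] pointing down, gripper open.
Joint ranges: [-3.11, 3.11], [-0.89, 2.33], [0.22, 2.48], [-1.42, 4.56], [0.17, 2.85], [-2.88, 2.88]. Speed limits (rad/s): [2.39, 2.39, 3.14, 3.14, 3.14, 3.14].

### API

Orientations are given as a unit quaternion [x, y, z, w].
In Python, from bench import get_state, grab_frame, close_job, regions_of, landmark_of, hold_point_z gives the robot as it stands.
- The arm moves only by the tool jog_arm, never from a script. Its argument "rows" is a list of rows, each a list of 7 numbers: the turn, a rotation vector about the tool's x, y, z in degrees, then the shift along the tool's x, y, z in m, then the opening, from -1 (shut) to 1 (fully open). A call has 1 to 20 rows; each row is the pose to reach, as a shift and turn from the pose commanded when the call began, along the tool's axes at that moment; what a row does not reach only later rows make up. A row lasts 1/10 s, in which the tool goes at most 50 mm and 8.59 degrees, less where a joint would pass 70% of its speed; a pose out of reach is approached as far as the arm can. A call with a gripper value outside its range is refused whole. The fingers move at their own pace and stop on an object; "grip_force" is the grip in N (left out, the last holds). Time passes only in rows, so rows that repeat a pose let the fingers close. It gives the time, the measured TCP pose, the force, the opening and the grip force at its end, in the units of the state.
- get_state(): the state, without advancing time (a new reading comes with each control period).
- grab_frame(name): name is "side" or "top" or "wrist"; returns a dict with "img" (400x640x3 uint8, red, green, blue), "z_map" (400x640 float32, m along the optical axis (not along the pixel's ray), 0 where there is no reading), "K" (3x3 intrinsics, pixels), "R" (3x3) and "t" (3): a world point X has camera coordinates R X + t. Camera axes: x right, y down, z forward; pixel columns grow to the right and rows downward; lengths in m; the calibration is good to about 2 mm. A picture is of the moment at which its call begins.
- close_job(): hands the job in; it is judged then, once.
Trained networks look in a picture, given as the dict that the camera call returned (one of the last four; its "shot" number tells which), for a name from the list of things; names that differ only in an ending like _2 or _b are one class to them, and where a whole thing is asked for, a point or a joint stands for the part that bears it (a point fixed in the world has none). Each returns a list of dicts, best first, with "score" (0 to 1); they miss things now and then, are a little off and sometimes report something else, mostly with a low value. They report only what shows in the picture. A call takes as long as a camera call.
- regions_of(picture, name): "mask" (400x640 bool, what is visible of it) and "xy" ([column, row] as shares, 0 to 1, of the picture: columns of its width, rows of its height, amid what is visible of it).
- landmark_of(picture, name): "xy" ([column, row] as shares, 0 to 1, of the picture: columns of its width, rows of its height: a listed point, or the origin of a listed thing).
The state is a dict: "t": time; "qpos": joint angles; "joint_vel": joint speeds; "tau": joint torques, N m; "tool_pos": TCP position; "eef_rot": TCP orientation; "force": force on the tool from outside, world axes, zero at the start; "torque": the same for the moment, N m; "grip_width": opening from 0.0 (shut) to 1.0 (fully open); "grip_force": force on a finger pad.
Only numpy, scipy, OpenCV 4.12 (cv2) and the standard library are available. Lean on these libraries where they do the work, as an engineer would, in place of code of your own. Each camera call takes 0.05 s, during which the arm holds its last target. There are 200 camera calls.

### The job

Load the spring scale with the steel disc weights from the wooden board: thread them over the stem of the pan one at a time, lowering each gently until it lies flat and letting go of it, until the scale's pointer stands level with the dark tab on the face plate. Then stop: leave the discs that are not needed on the board, never push the pan down to its bottom stop, and do not knock the stopper, bottles and other things about.

Things in the scene. Friction and masses are not known exactly. Their poses are not given: they have to be found in the camera images.
- scale: Spring scale, fixed to the bench: grey housing 120 x 120 x 60 mm high, origin under its centre; on its +x side a white face plate, 106 mm high. A sprung plunger carries a round pan 100 mm across, its top 125 mm above the bench when empty. A bare steel stem, 10 mm thick, blunt-ended, rises 45 mm from near the pan's middle. A steady push sinks the pan 1 mm per 0.167 N.
- scale_axis (a point): Housing axis at the empty pan's top. The stem is eccentric: it stands 3 mm off this axis, in a direction that differs each time (the pan can turn, but friction holds it), shown by no listed pose. Find it by feel: a disc resting on the stem's end pushes the pan down; slid until its hole finds the stem, the pan springs back up.
- travel (a joint): How far the pan has sunk, in m: 0 empty, 0.045 at the bottom stop. Each disc sinks it about 10 mm (9.4 to 10.6, as the masses vary a little). It settles in about 0.7 s.
- pointer (a point): Tip of the small steel pointer beside the face plate, 25 mm below the pan's top; it goes up and down with the pan and does not turn.
- tab_mid (a point): Mid-height of the dark steel tab on the face plate, 15 mm tall, 22 mm wide; the pointer is at the mark when its tip is level with any part of the tab. The tab's middle is 20 to 31 mm below the empty pointer: two or three discs. If the pointer is only just at the tab's upper edge, one more disc still leaves it level with the tab.
- board: Wooden board 200 x 200 x 18 mm, fixed to the bench, origin under its centre; the discs lie on it near (+-50, +-50) mm in its frame.
- disc1: Steel disc weight, 50 mm diameter, 12 mm thick, with a plain 12.5 mm hole through its middle, about 170 g; all four are alike. Origin at the centre of its underside, z along the hole. It lies flat on the board.
- disc2: Steel disc weight, 50 mm diameter, 12 mm thick, with a plain 12.5 mm hole through its middle, about 170 g; all four are alike. Origin at the centre of its underside, z along the hole. It lies flat on the board.
- disc3: Steel disc weight, 50 mm diameter, 12 mm thick, with a plain 12.5 mm hole through its middle, about 170 g; all four are alike. Origin at the centre of its underside, z along the hole. It lies flat on the board.
- disc4: Steel disc weight, 50 mm diameter, 12 mm thick, with a plain 12.5 mm hole through its middle, about 170 g; all four are alike. Origin at the centre of its underside, z along the hole. It lies flat on the board.
- stopper: Bystander: black rubber stopper, 24 mm wide and 24 mm high, in the middle of the board; origin under its centre.
- jar: Bystander: small amber jar, 32 mm wide, 60 mm high; origin under its centre.
- brass_weight: Bystander: brass knob weight, 28 mm wide, 46 mm high; origin under its centre.
- beaker: Bystander: glass beaker, 68 mm wide, 85 mm high; origin under its centre.
- cork_ring: Bystander: cork flask ring, 84 mm wide, 25 mm high; origin under its centre.
- spatula: Bystander: spatula 170 mm long lying on the bench; origin under its middle.

How it is judged:
By the outcome, as a careful person would: the job done as asked, in the order asked, and still so for the second after the job is handed in, with the robot touching nothing.
It also fails if it takes over 72 s, if anything falls off the work surface, if the arm or the gripper's body presses on something with over 40 N, if the wrist force passes 120 N, or if a joint passes its speed limit or range.

## Working session

There is one attempt and no reset: what is moved stays moved. The work goes in short steps, Python scripts to look and compute and a tool call to move; the robot and the scene stay as the last step left them, time stands still between calls to the robot, and variables do not carry over. Pictures are saved under pics/ and viewed, at most 10 in all, crops included, and the job is handed in when it is done.

Besides the shell and the picture viewer there is one more tool, called after ">>>" as a command line: name --pt "numbers of a row" for each row, then --argument value for the rest. jog_arm: Moves the arm, as the interface text tells. Its arguments: {"type":"object","properties":{"rows":{"type":"array","items":{"type":"array","items":{"type":"number"}}},"grip_force":{"type":"number"}},"required":["rows"]}

```bash
mkdir -p pics; ls
cat > h.py <<'E'
import numpy as np, cv2
from bench import *
from scipy.spatial.transform import Rotation as Ro
def world(f,u,v,z=None,h=None):
    K,R,t=f["K"],f["R"],f["t"]
    ray=R.T@np.array([(u-K[0,2])/K[0,0],(v-K[1,2])/K[1,1],1.]); c=-R.T@t
    return c+ray*(z if h is None else (h-c[2])/ray[2])
def cloud(f,m):
    v,u=np.nonzero(m&(f["z_map"]>0)); z=f["z_map"][v,u]; K=f["K"]
    p=np.stack([(u-K[0,2])/K[0,0]*z,(v-K[1,2])/K[1,1]*z,z],1)
    return (p-f["t"])@f["R"]
def save(f,n): cv2.imwrite("pics/"+n,f["img"][:,:,::-1])
E
python3 - <<'E'
from h import *
s=get_state();print({k:np.round(v,3).tolist() for k,v in s.items()},hold_point_z)
for c in ("top","side"):
    f=grab_frame(c);save(f,c+"1.png");print(c,np.round(-f["R"].T@f["t"],3))
    for n in ["scale","board","disc1","stopper","jar","brass_weight","beaker","cork_ring","spatula"]:
        for r in regions_of(f,n)[:5]:
            p=cloud(f,r["mask"])
            if len(p)<5: continue
            zt=np.percentile(p[:,2],95); q=p[p[:,2]>zt-.004]
            a=(q[:,:2].min(0)+q[:,:2].max(0))/2
            print(n,round(r["score"],2),np.round(r["xy"],3),len(p),"med",np.round(np.median(p,0),3),"top",np.round([*a,zt],3))
    for n in ["scale_axis","pointer","tab_mid"]:
        for r in landmark_of(f,n)[:2]: print(n,round(r["score"],2),np.round(np.array(r["xy"])*[640,400],1))
E
```

```text
pics
{'t': 0.0, 'qpos': [-1.435, 0.381, 1.298, 0.0, 1.464, -0.215], 'joint_vel': [0.0, 0.001, -0.001, 0.0, -0.003, 0.0], 'tau': [0.0, -44.846, -23.128, -0.0, 0.005, -0.0], 'tool_pos': [0.189, -0.516, 0.231], 'eef_rot': [0.985, 0.175, 0.0, -0.001], 'force': [0.17, -0.515, -0.518], 'torque': [-0.007, -0.008, 0.012], 'grip_force': 0.0, 'grip_width': 0.999} 0.0187
top [ 0.497 -0.015  1.063]
scale 0.68 [0.609 0.577] 2508 med [ 0.522 -0.196  0.122] top [ 0.519 -0.208  0.128]
board 0.74 [0.38  0.586] 4454 med [0.508 0.193 0.018] top [0.507 0.194 0.021]
disc1 0.78 [0.407 0.524] 231 med [0.561 0.142 0.03 ] top [0.561 0.142 0.032]
disc1 0.7 [0.49  0.481] 86 med [0.611 0.006 0.028] top [0.612 0.006 0.046]
disc1 0.68 [0.343 0.622] 249 med [0.461 0.245 0.03 ] top [0.46  0.244 0.032]
disc1 0.53 [0.355 0.534] 271 med [0.557 0.237 0.029] top [0.558 0.238 0.033]
disc1 0.5 [0.398 0.641] 251 med [0.459 0.146 0.03 ] top [0.46  0.145 0.033]
stopper 0.38 [0.372 0.592] 63 med [0.507 0.195 0.041] top [0.507 0.196 0.044]
jar 0.55 [0.488 0.694] 126 med [ 0.397 -0.004  0.06 ] top [ 0.395 -0.004  0.063]
jar 0.5
[... 1227 characters left out ...]
0.598] 508 med [0.396 0.008 0.035] top [ 0.396 -0.002  0.06 ]
jar 0.27 [0.298 0.781] 2368 med [0.718 0.262 0.003] top [0.788 0.256 0.018]
brass_weight 0.61 [0.475 0.571] 283 med [0.611 0.014 0.023] top [0.613 0.009 0.044]
brass_weight 0.56 [0.572 0.366] 809 med [ 0.518 -0.201  0.124] top [ 0.517 -0.206  0.144]
beaker 0.65 [0.325 0.56 ] 1672 med [0.767 0.093 0.06 ] top [0.773 0.076 0.084]
cork_ring 0.89 [0.39  0.504] 885 med [ 0.757 -0.059  0.022] top [ 0.758 -0.073  0.025]
spatula 0.72 [0.569 0.442] 3809 med [ 0.523 -0.179  0.059] top [ 0.519 -0.206  0.125]
spatula 0.57 [0.301 0.779] 2610 med [0.721 0.261 0.003] top [0.789 0.256 0.018]
scale_axis 0.73 [367.4 146.3]
pointer 0.73 [334.5 151.2]
```

Run:
```python
from h import *
for c,b in (("top",(340,150,460,290)),("side",(280,90,440,250))):
    f=grab_frame(c)
    p=cloud(f,np.ones((400,640),bool))
    n=(np.hypot(p[:,0]-.519,p[:,1]+.207)<.048)
    q=p[n&(p[:,2]>.135)];print(c,"stem",len(q),np.round(q[:,:].mean(0),4) if len(q) else"",np.round(np.percentile(q,[5,95],axis=0),4) if len(q) else "")
    q=p[(np.hypot(p[:,0]-.519,p[:,1]+.207)<.07)&(abs(p[:,2]-.125)<.006)]
    e=cv2.minEnclosingCircle(q[:,:2].astype(np.float32));print("pan",e,len(q))
    x0,y0,x1,y1=b
    im=cv2.resize(f["img"][y0:y1,x0:x1],None,fx=600/(y1-y0),fy=600/(y1-y0),interpolation=cv2.INTER_CUBIC)[:,:800]
    cv2.imwrite(f"pics/{c}c.png",im[:,:,::-1])
```

```text
top stem 26 [ 0.5168 -0.2086  0.1632] [[ 0.5134 -0.2138  0.1416]
 [ 0.5204 -0.2054  0.172 ]]
pan ((0.5290195941925049, -0.20943425595760345), 0.05948096886277199) 1311
side stem 72 [ 0.5172 -0.206   0.153 ] [[ 0.5129 -0.2104  0.1363]
 [ 0.5217 -0.2029  0.1688]]
pan ((0.5188385844230652, -0.2069285809993744), 0.05205436795949936) 642
```

View pics/side1.png

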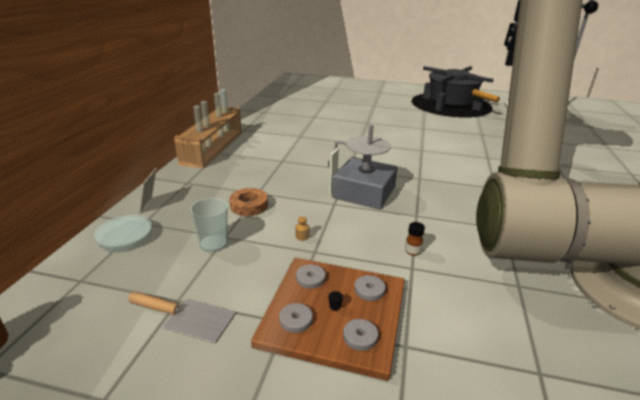

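View pics/sidec.png

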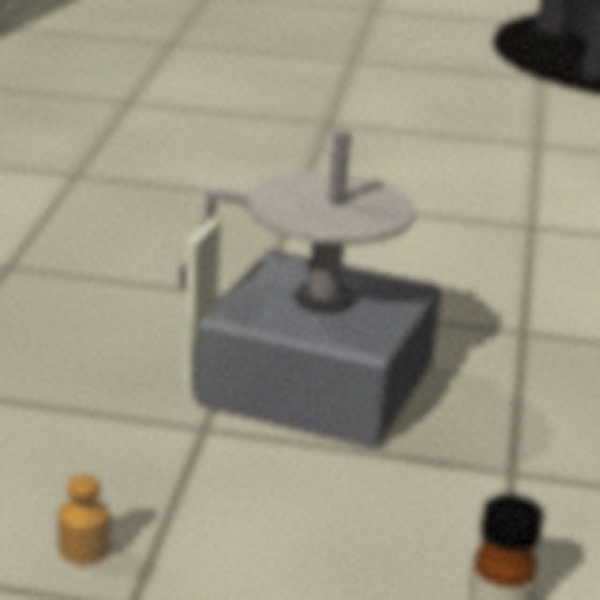

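View pics/topc.png

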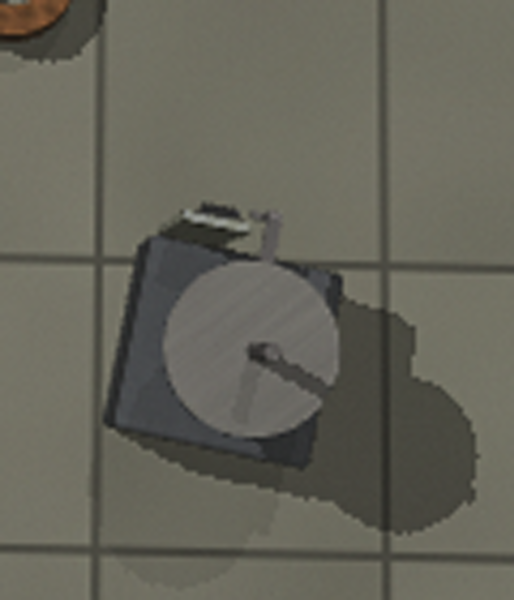

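```bash
cat >> h.py <<'E'
def go(x,y,z,th):
    s=get_state();R=Ro.from_quat(s["eef_rot"]);c,n=np.cos(np.radians(th)),np.sin(np.radians(th))
    T=Ro.from_matrix(np.array([[c,n,0],[n,-c,0],[0,0,-1.]]))
    print("t",s["t"],"now",np.round(s["tool_pos"],4),"row",np.round((R.inv()*T).as_rotvec(degrees=True),2),np.round(R.inv().apply(np.array([x,y,z])-s["tool_pos"]),4),"F",np.round(s["force"],2),"grip",s["grip_width"],s["grip_force"])
E
python3 -c "
from h import *
go(.561,.143,.14,14)"
```

```text
t 1.4 now [ 0.189  -0.5165  0.2313] row [-0.   0.   6.1] [ 0.576  -0.4915  0.0913] F [-0.16  0.5  -0.68] grip 0.999122614417691 0.0
```

>>> jog_arm --pt "0 0 6 0.576 -0.4915 0 0.6" --pt "0 0 6 0.576 -0.4915 0 0.6" --pt "0 0 6 0.576 -0.4915 0 0.6" --pt "0 0 6 0.576 -0.4915 0 0.6" --pt "0 0 6 0.576 -0.4915 0 0.6" --pt "0 0 6 0.576 -0.4915 0 0.6" --pt "0 0 6 0.576 -0.4915 0 0.6" --pt "0 0 6 0.576 -0.4915 0 0.6" --pt "0 0 6 0.576 -0.4915 0 0.6" --pt "0 0 6 0.576 -0.4915 0 0.6" --pt "0 0 6 0.576 -0.4915 0 0.6" --pt "0 0 6 0.576 -0.4915 0 0.6" --pt "0 0 6 0.576 -0.4915 0 0.6" --pt "0 0 6 0.576 -0.4915 0.0913 0.6" --pt "0 0 6 0.576 -0.4915 0.0913 0.6" --pt "0 0 6 0.576 -0.4915 0.0913 0.6" --pt "0 0 6 0.576 -0.4915 0.0913 0.6" --pt "0 0 6 0.576 -0.4915 0.0913 0.6" --pt "0 0 6 0.576 -0.4915 0.0913 0.6" --pt "0 0 6 0.576 -0.4915 0.0913 0.6"

```text
t: 3.4
tool_pos: [0.5612, 0.1421, 0.1413]
eef_rot: [0.993, 0.122, 0.001, 0.0]
force: [0.3, 0.4, 0.7]
grip_width: 0.799
grip_force: 0.0
```

```bash
cat > w.py <<'E'
from h import *
import sys
f=grab_frame("wrist");save(f,sys.argv[1]);s=get_state()
print("cam",np.round(-f["R"].T@f["t"]-s["tool_pos"],3))
for r in regions_of(f,"disc1")[:4]:
    p=cloud(f,r["mask"]);zt=np.median(p[:,2]);q=p[abs(p[:,2]-zt)<.004]
    v,u=np.nonzero(r["mask"])
    hull=cv2.convexHull(q[:,:2].astype(np.float32));e=cv2.minEnclosingCircle(hull)
    print(round(r["score"],2),len(p),u.min(),u.max(),v.min(),v.max(),"zmed",round(zt,4),"circ",np.round(e[0],4),round(e[1],4))
go(.561,.143,.016,14)
E
python3 w.py w1.png
```

```text
cam [0.064 0.016 0.141]
0.98 2328 261 316 270 324 zmed 0.0286 circ [0.4606 0.1456] 0.0251
0.93 2804 288 348 163 223 zmed 0.0286 circ [0.561  0.1431] 0.025
0.7 1910 146 203 245 297 zmed 0.0284 circ [0.4609 0.2468] 0.0252
0.6 3102 169 233 136 198 zmed 0.0285 circ [0.559  0.2391] 0.0251
t 3.5 now [0.5612 0.1423 0.1411] row [ 0.02 -0.1   0.04] [-0.0002 -0.0008  0.1251] F [-0.25 -0.1  -0.29] grip 0.8014419229063448 0.0
```

View pics/w1.png

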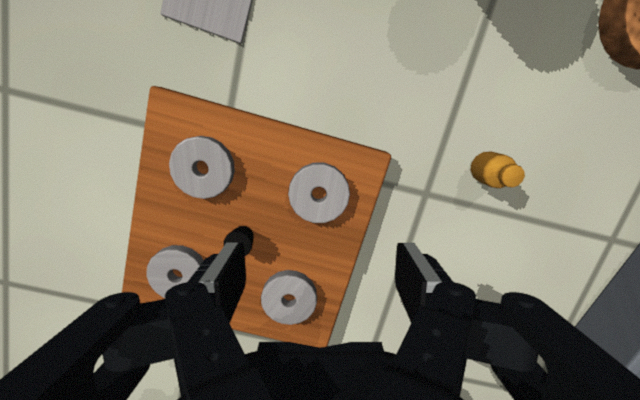

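>>> jog_arm --pt "0 0 0 0 -0.0008 0.05 0.6" --pt "0 0 0 0 -0.0008 0.09 0.6" --pt "0 0 0 0 -0.0008 0.115 0.6" --pt "0 0 0 0 -0.0008 0.125 0.6" --pt "0 0 0 0 -0.0008 0.125 0.6" --pt "0 0 0 0 -0.0008 0.125 0.1" --pt "0 0 0 0 -0.0008 0.125 0.0" --pt "0 0 0 0 -0.0008 0.125 0.0" --pt "0 0 0 0 -0.0008 0.125 0.0" --pt "0 0 0 0 -0.0008 0.125 0.0" --pt "0 0 0 0 -0.0008 0.125 0.0" --pt "0 0 0 0 -0.0008 0.125 0.0" --grip_force 40

```text
t: 4.7
tool_pos: [0.5619, 0.1437, 0.0172]
eef_rot: [0.992, 0.123, 0.002, 0.0]
force: [-1.0, -0.8, 7.9]
grip_width: 0.565
grip_force: 41.1
```

```bash
python3 -c "
from h import *
go(.517,-.207,.23,14)"
```

```text
t 4.7 now [0.5619 0.1437 0.0172] row [ 0.06 -0.21  0.1 ] [-0.1282  0.3294 -0.213 ] F [-0.98 -0.83  7.86] grip 0.564795581183648 41.147470995783806
```

>>> jog_arm --pt "0 0 0 0 0 -0.05 0.0" --pt "0 0 0 0 0 -0.1 0.0" --pt "0 0 0 -0.03 0.07 -0.15 0.0" --pt "0 0 0 -0.06 0.13 -0.183 0.0" --pt "0 0 0 -0.1 0.2 -0.183 0.0" --pt "0 0 0 -0.128 0.329 -0.183 0.0" --pt "0 0 0 -0.128 0.329 -0.183 0.0" --pt "0 0 0 -0.128 0.329 -0.183 0.0" --pt "0 0 0 -0.128 0.329 -0.183 0.0" --pt "0 0 0 -0.128 0.329 -0.183 0.0" --pt "0 0 0 -0.128 0.329 -0.183 0.0" --pt "0 0 0 -0.128 0.329 -0.183 0.0"

```text
t: 5.9
tool_pos: [0.5166, -0.2063, 0.1985]
eef_rot: [0.992, 0.122, 0.0, 0.0]
force: [0.3, -0.1, -2.1]
grip_width: 0.561
grip_force: 42.6
```

```bash
python3 w.py w2.png
```

```text
cam [0.064 0.015 0.141]
t 6.0 now [ 0.5168 -0.2053  0.1984] row [-0.   -0.01  0.17] [ 0.128  -0.3269  0.1824] F [ 0.6  -0.54 -2.  ] grip 0.5613755726382539 42.62127656489611
```

View pics/w2.png

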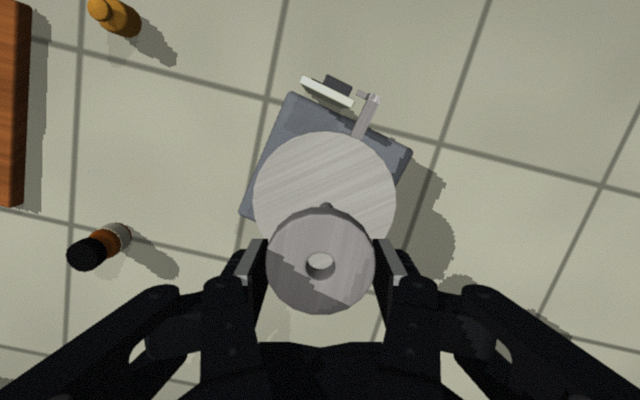

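>>> jog_arm --pt "0 0 0 -0.04 0 0 0.0" --pt "0 0 0 -0.04 0 0 0.0" --pt "0 0 0 -0.04 0 0 0.0" --pt "0 0 0 -0.04 0 0 0.0"

```text
t: 6.4
tool_pos: [0.4787, -0.2156, 0.1983]
eef_rot: [0.992, 0.123, 0.0, 0.0]
force: [0.3, -0.6, -1.8]
grip_width: 0.563
grip_force: 42.6
```

Run:
```python
from h import *
f=grab_frame("wrist");s=get_state();p=s["tool_pos"]
A=cloud(f,np.ones((400,640),bool))
d=A[(abs(A[:,2]-p[2]-.012)<.006)&(np.hypot(A[:,0]-p[0],A[:,1]-p[1])<.035)]
zt=np.median(d[:,2]);d=d[abs(d[:,2]-zt)<.003]
R=Ro.from_quat(s["eef_rot"])
l=R.inv().apply(d-p)
# fit circle using front (tool +x) rim
h=cv2.convexHull(l[:,:2].astype(np.float32))[:,0]
print("disc z",zt,"enc",cv2.minEnclosingCircle(h),l.min(0),l.max(0))
q=A[(np.hypot(A[:,0]-.519,A[:,1]+.207)<.02)&(A[:,2]>.14)&(A[:,2]<.185)]
print("stem",len(q)); 
for a,b in ((.14,.15),(.15,.16),(.16,.167),(.167,.175)):
    k=q[(q[:,2]>a)&(q[:,2]<b)]
    if len(k): print(a,len(k),np.round(k.min(0),4),np.round(k.max(0),4),np.round(np.median(k,0),4))
q=A[(np.hypot(A[:,0]-.519,A[:,1]+.207)<.056)&(abs(A[:,2]-.125)<.004)]
print("pan",cv2.minEnclosingCircle(q[:,:2].astype(np.float32)),np.median(q[:,2]))
print(p)
im=cv2.resize(f["img"][80:340,200:440],None,fx=2.3,fy=2.3,interpolation=cv2.INTER_CUBIC)
cv2.imwrite("pics/w3.png",im[:,:,::-1])
```

```text
disc z 0.20965158735906483 enc ((0.006411634851247072, 3.242306411266327e-05), 0.0344557911157608) [-0.02483433 -0.03432323 -0.01444659] [ 0.02450599  0.03438807 -0.00846499]
stem 359
0.14 30 [ 0.5179 -0.2138  0.1401] [ 0.5224 -0.2054  0.1496] [ 0.5217 -0.209   0.1446]
0.15 35 [ 0.5179 -0.2134  0.1501] [ 0.5224 -0.2054  0.1597] [ 0.5216 -0.208   0.1548]
0.16 32 [ 0.5161 -0.2148  0.1602] [ 0.5224 -0.2054  0.167 ] [ 0.5215 -0.2088  0.164 ]
0.167 262 [ 0.513  -0.2149  0.1671] [ 0.5224 -0.2055  0.1701] [ 0.5177 -0.2102  0.1686]
pan ((0.519729733467102, -0.20848335325717926), 0.050051379948854446) 0.12362658010167986
[ 0.47873563 -0.21565397  0.1981772 ]
```

View pics/w3.png

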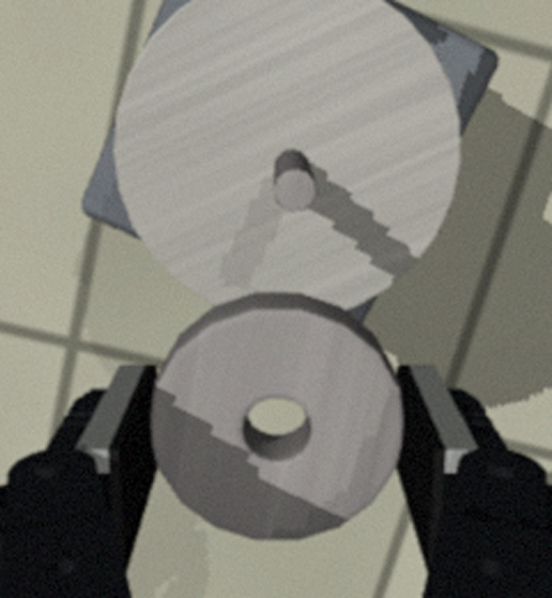

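```bash
python3 -c "
from h import *
go(.5178,-.2102,.158,14)"
```

```text
t 6.45 now [ 0.4787 -0.2157  0.1982] row [ 0.02 -0.03  0.17] [0.0392 0.0043 0.0402] F [-0.03 -0.19 -1.78] grip 0.5612820925716064 42.62213235720992
```

>>> jog_arm --pt "0 0 0 0.0392 0.0043 0.01 0.0" --pt "0 0 0 0.0392 0.0043 0.02 0.0" --pt "0 0 0 0.0392 0.0043 0.02 0.0" --pt "0 0 0 0.0392 0.0043 0.025 0.0" --pt "0 0 0 0.0392 0.0043 0.03 0.0" --pt "0 0 0 0.0392 0.0043 0.035 0.0" --pt "0 0 0 0.0392 0.0043 0.04 0.0" --pt "0 0 0 0.0392 0.0043 0.04 0.0" --pt "0 0 0 0.0392 0.0043 0.04 0.0"

```text
t: 7.35
tool_pos: [0.5171, -0.2108, 0.1581]
eef_rot: [0.992, 0.123, -0.0, -0.0]
force: [1.9, 1.5, -0.5]
grip_width: 0.563
grip_force: 42.7
```

```bash
cat > pan.py <<'E'
from h import *
for c in ("side","wrist"):
    f=grab_frame(c);A=cloud(f,np.ones((400,640),bool));r=np.hypot(A[:,0]-.5195,A[:,1]+.2085)
    k=A[(r>.033)&(r<.047)&(A[:,2]<.135)&(A[:,2]>.075)];h,e=np.histogram(k[:,2],60,(.075,.135));i=h.argmax()
    q=k[abs(k[:,2]-e[i]-.0005)<.002];print(c,"pan z",round(float(np.median(q[:,2])),4),len(q))
    if c=="side": save(f,"side_l.png")
go(.5178,-.2102,.12,14)
E
python3 pan.py
```

```text
side pan z 0.1202 268
wrist pan z 0.1197 6328
t 7.45 now [ 0.5171 -0.2108  0.1582] row [-0.   -0.01  0.1 ] [ 0.0008 -0.0004  0.0382] F [ 0.51  1.32 -0.83] grip 0.561582887282956 42.689063642174006
```

>>> jog_arm --pt "0 0 0 0.0012 -0.0007 0 0.0" --pt "0 0 0 0.0012 -0.0007 0 0.0" --pt "0 0 0 0.0012 -0.0007 0 0.0" --pt "0 0 0 0.0012 -0.0007 0 0.0"

```text
t: 7.85
tool_pos: [0.518, -0.21, 0.158]
eef_rot: [0.992, 0.123, -0.0, 0.0]
force: [0.8, -0.6, -1.1]
grip_width: 0.56
grip_force: 42.6
```

```bash
python3 pan.py
```

```text
side pan z 0.1245 261
wrist pan z 0.1237 6389
t 7.95 now [ 0.518  -0.2099  0.158 ] row [0.   0.01 0.1 ] [-0.0003  0.0002  0.038 ] F [-0.25 -0.57 -1.69] grip 0.5630039888497076 42.624727338552475
```

>>> jog_arm --pt "0 0 0 0 0 0.01 0.0" --pt "0 0 0 0 0 0.02 0.0" --pt "0 0 0 0 0 0.028 0.0" --pt "0 0 0 0 0 0.032 0.0" --pt "0 0 0 0 0 0.034 0.0" --pt "0 0 0 0 0 0.036 0.0" --pt "0 0 0 0 0 0.038 0.0" --pt "0 0 0 0 0 0.04 0.0" --pt "0 0 0 0 0 0.042 0.0" --pt "0 0 0 0 0 0.0435 0.0" --pt "0 0 0 0 0 0.0435 0.0" --pt "0 0 0 0 0 0.0435 0.0"

```text
t: 9.15
tool_pos: [0.5182, -0.2099, 0.1146]
eef_rot: [0.992, 0.123, 0.0, 0.0]
force: [0.6, -0.7, 0.9]
grip_width: 0.561
grip_force: 42.8
```

```bash
python3 pan.py
```

```text
side pan z 0.1148 223
wrist pan z 0.1141 11185
t 9.25 now [ 0.5182 -0.21    0.1147] row [ 0.02 -0.02  0.1 ] [-0.0004  0.0001 -0.0053] F [ 0.31 -0.01 -0.34] grip 0.5617882047358669 42.777546755969524
```

>>> jog_arm --pt "0 0 0 0 0 0 0.2" --pt "0 0 0 0 0 0 0.3" --pt "0 0 0 0 0 0 0.4" --pt "0 0 0 0 0 0 0.4" --pt "0 0 0 0 0 0 0.4" --pt "0 0 0 0 0 -0.01 0.4" --pt "0 0 0 0 0 -0.03 0.4" --pt "0 0 0 0 0 -0.06 0.5" --pt "0 0 0 0 0 -0.1 0.6" --pt "0 0 0 0 0 -0.1 0.6"

```text
t: 10.25
tool_pos: [0.5197, -0.2108, 0.2204]
eef_rot: [0.992, 0.123, 0.004, 0.003]
force: [0.4, 0.0, -0.2]
grip_width: 0.801
grip_force: 0.0
```

```bash
python3 pan.py; python3 -c "
from h import *
go(.4606,.1456,.2,14)"
```

```text
side pan z 0.1145 218
wrist pan z 0.1138 5603
t 10.35 now [ 0.5182 -0.2099  0.2157] row [ 0.09 -0.09  0.1 ] [-0.0006  0.      0.0957] F [-0.55  0.15 -0.99] grip 0.7978232164023645 0.0
t 10.35 now [ 0.5182 -0.2099  0.2157] row [ 0.09 -0.09  0.1 ] [ 0.0307 -0.3589  0.0151] F [-0.55  0.15 -0.99] grip 0.7978232164023645 0.0
```

>>> jog_arm --pt "0 0 0 0.0307 -0.3589 0 0.6" --pt "0 0 0 0.0307 -0.3589 0 0.6" --pt "0 0 0 0.0307 -0.3589 0 0.6" --pt "0 0 0 0.0307 -0.3589 0 0.6" --pt "0 0 0 0.0307 -0.3589 0 0.6" --pt "0 0 0 0.0307 -0.3589 0 0.6" --pt "0 0 0 0.0307 -0.3589 0 0.6" --pt "0 0 0 0.0307 -0.3589 0.05 0.6" --pt "0 0 0 0.0307 -0.3589 0.1 0.6" --pt "0 0 0 0.0307 -0.3589 0.14 0.6" --pt "0 0 0 0.0307 -0.3589 0.17 0.6" --pt "0 0 0 0.0307 -0.3589 0.18 0.6"

```text
t: 11.55
tool_pos: [0.4583, 0.1456, 0.0314]
eef_rot: [0.992, 0.123, -0.003, -0.0]
force: [-1.2, -0.1, 0.3]
grip_width: 0.804
grip_force: 0.0
```

Run:
```python
from h import *
f=grab_frame("wrist");s=get_state();p=s["tool_pos"]
A=cloud(f,np.ones((400,640),bool))
d=A[(abs(A[:,2]-.029)<.004)&(np.hypot(A[:,0]-p[0],A[:,1]-p[1])<.035)]
print(cv2.minEnclosingCircle(d[:,:2].astype(np.float32)),len(d))
go(.4606,.1456,.0178,14)
```

```text
((0.4608152210712433, 0.14605168998241425), 0.025153594091534615) 7291
t 11.6 now [0.4588 0.1455 0.0318] row [-0.06  0.33  0.09] [0.0019 0.0004 0.0139] F [-1.19 -0.17 -2.18] grip 0.7977173587827427 0.0
```

>>> jog_arm --pt "0 0 0 0 0 0.01 0.6" --pt "0 0 0 0 0 0.0165 0.6" --pt "0 0 0 0 0 0.0165 0.6" --pt "0 0 0 0 0 0.0165 0.1" --pt "0 0 0 0 0 0.0165 0.0" --pt "0 0 0 0 0 0.0165 0.0" --pt "0 0 0 0 0 0.0165 0.0" --pt "0 0 0 0 0 0.0165 0.0" --pt "0 0 0 0 0 0.0165 0.0" --pt "0 0 0 0 0 0.0165 0.0"

```text
t: 12.6
tool_pos: [0.4608, 0.1458, 0.0192]
eef_rot: [0.992, 0.123, 0.001, 0.0]
force: [-2.1, -0.3, 7.4]
grip_width: 0.564
grip_force: 39.8
```

```bash
python3 -c "
from h import *
go(.518,-.21,.2,14)"
```

```text
t 12.6 now [0.4608 0.1458 0.0192] row [ 0.01 -0.1   0.1 ] [-0.0309  0.3591 -0.1807] F [-2.06 -0.3   7.36] grip 0.563815611134485 39.84091401100159
```

>>> jog_arm --pt "0 0 0 0 0 -0.05 0.0" --pt "0 0 0 0 0 -0.1 0.0" --pt "0 0 0 0 0.04 -0.15 0.0" --pt "0 0 0 0 0.08 -0.1807 0.0" --pt "0 0 0 -0.0309 0.3591 -0.1807 0.0" --pt "0 0 0 -0.0309 0.3591 -0.1807 0.0" --pt "0 0 0 -0.0309 0.3591 -0.1807 0.0" --pt "0 0 0 -0.0309 0.3591 -0.1807 0.0" --pt "0 0 0 -0.0309 0.3591 -0.1807 0.0" --pt "0 0 0 -0.0309 0.3591 -0.1807 0.0" --pt "0 0 0 -0.0309 0.3591 -0.1807 0.0" --pt "0 0 0 -0.0309 0.3591 -0.1807 0.0" --pt "0 0 0 -0.0309 0.3591 -0.1807 0.0"

```text
t: 13.9
tool_pos: [0.5177, -0.209, 0.1989]
eef_rot: [0.992, 0.123, -0.0, -0.0]
force: [0.4, 1.3, -1.3]
grip_width: 0.563
grip_force: 42.2
```

```bash
cat > hand.py <<'E'
from h import *
f=grab_frame("wrist");s=get_state();p=s["tool_pos"]
A=cloud(f,np.ones((400,640),bool));R=Ro.from_quat(s["eef_rot"]);l=R.inv().apply(A-p)
d=l[(abs(l[:,2]+.0095)<.006)&(abs(l[:,0])<.03)&(abs(l[:,1])<.018)]
zt=np.median(d[:,2]);d=d[abs(d[:,2]-zt)<.002];print("disc z",zt,"x",d[:,0].min(),d[:,0].max())
E
python3 hand.py; python3 -c "
from h import *
go(.518,-.21,.149,14)"
```

```text
disc z -0.00910149700374829 x -0.024804551575063297 0.024933516255172063
t 13.95 now [ 0.5178 -0.2088  0.199 ] row [-0.02 -0.    0.18] [-0.0001  0.0012  0.05  ] F [-0.48  0.74 -1.45] grip 0.5623433639136058 42.22689092159271
```

>>> jog_arm --pt "0 0 0 0 0.0003 0.02 0.0" --pt "0 0 0 0 0.0003 0.03 0.0" --pt "0 0 0 0 0.0003 0.035 0.0" --pt "0 0 0 0 0.0003 0.04 0.0" --pt "0 0 0 0 0.0003 0.045 0.0" --pt "0 0 0 0 0.0003 0.05 0.0" --pt "0 0 0 0 0.0003 0.05 0.0" --pt "0 0 0 0 0.0003 0.05 0.0"

```text
t: 14.75
tool_pos: [0.5181, -0.2105, 0.1489]
eef_rot: [0.992, 0.123, 0.0, 0.0]
force: [0.7, 0.6, -1.5]
grip_width: 0.572
grip_force: 42.2
```

```bash
python3 pan.py
```

```text
side pan z 0.1145 225
wrist pan z 0.1138 6383
t 14.85 now [ 0.5181 -0.2105  0.149 ] row [ 0.02 -0.02  0.1 ] [-0.0003 -0.0004  0.029 ] F [ 0.47 -1.61 -1.25] grip 0.5673205950788607 42.221069633960724
```

>>> jog_arm --pt "0 0 0 0 -0.0003 0.008 0.0" --pt "0 0 0 0 -0.0003 0.015 0.0" --pt "0 0 0 0 -0.0003 0.019 0.0" --pt "0 0 0 0 -0.0003 0.021 0.0" --pt "0 0 0 0 -0.0003 0.023 0.0" --pt "0 0 0 0 -0.0003 0.025 0.0" --pt "0 0 0 0 -0.0003 0.027 0.0" --pt "0 0 0 0 -0.0003 0.029 0.0" --pt "0 0 0 0 -0.0003 0.0305 0.0" --pt "0 0 0 0 -0.0003 0.0305 0.0" --pt "0 0 0 0 -0.0003 0.0305 0.0"

```text
t: 15.95
tool_pos: [0.518, -0.2101, 0.1183]
eef_rot: [0.992, 0.123, 0.0, 0.0]
force: [-1.4, 0.0, 0.0]
grip_width: 0.564
grip_force: 42.4
```

```bash
python3 pan.py
```

```text
side pan z 0.1044 228
wrist pan z 0.1036 8729
t 16.05 now [ 0.518  -0.2101  0.1183] row [ 0.01 -0.01  0.1 ] [-0.0002  0.     -0.0017] F [0.51 0.13 0.05] grip 0.5642051069242592 42.38553464412689
```

>>> jog_arm --pt "0 0 0 0 0 0 0.2" --pt "0 0 0 0 0 0 0.3" --pt "0 0 0 0 0 0 0.4" --pt "0 0 0 0 0 0 0.4" --pt "0 0 0 0 0 0 0.4" --pt "0 0 0 0 0 -0.01 0.4" --pt "0 0 0 0 0 -0.03 0.4" --pt "0 0 0 0 0 -0.07 0.5" --pt "0 0 0 0.05 0 -0.08 0.6" --pt "0 0 0 0.1 0 -0.08 0.6" --pt "0 0 0 0.14 0.04 -0.08 0.6" --pt "0 0 0 0.14 0.04 -0.08 0.6" --pt "0 0 0 0.14 0.04 -0.08 0.6" --pt "0 0 0 0.14 0.04 -0.08 0.6"

```text
t: 17.45
tool_pos: [0.6627, -0.2146, 0.1987]
eef_rot: [0.992, 0.123, -0.0, -0.0]
force: [0.4, -0.3, -0.4]
grip_width: 0.802
grip_force: 0.0
```

Run:
```python
from h import *
f=grab_frame("wrist");s=get_state();print(s["tool_pos"])
A=cloud(f,np.ones((400,640),bool));r=np.hypot(A[:,0]-.5195,A[:,1]+.2085)
k=A[(r<.047)&(A[:,2]<.135)&(A[:,2]>.075)];h,e=np.histogram(k[:,2],60,(.075,.135));print([(round(e[i],3),h[i]) for i in range(60) if h[i]>60])
K=f["K"]
for n in("tab_mid","pointer"):
    for q in landmark_of(f,n)[:2]:
        u,v=np.array(q["xy"])*[640,400];z=f["z_map"][int(v),int(u)];print(n,q["score"],u,v,world(f,u,v,z))
c=f["R"]@np.array([.585,-.222,.085])+f["t"];u,v=(K@c/c[2])[:2].astype(int);print(u,v)
u=np.clip(u,60,580);v=np.clip(v,50,350)
cv2.imwrite("pics/w4.png",cv2.resize(f["img"][v-50:v+50,u-60:u+60],None,fx=6,fy=6,interpolation=cv2.INTER_CUBIC)[:,:,::-1])
np.savez("f4.npz",**{k:f[k] for k in("img","z_map","K","R","t")});print("origin",u-60,v-50)
```

```text
[ 0.66259197 -0.21446676  0.19906445]
[(np.float64(0.103), np.int64(528)), (np.float64(0.104), np.int64(1503)), (np.float64(0.105), np.int64(469))]
tab_mid 0.64 300.608 257.2 [ 0.57919786 -0.21525214  0.031941  ]
pointer 0.86 306.112 258.48 [ 0.57769271 -0.22131537  0.02886163]
pointer 0.69 203.2 43.2 [ 0.75881914 -0.07521038 -0.00140034]
306 279
origin 246 229
```

View pics/w4.png

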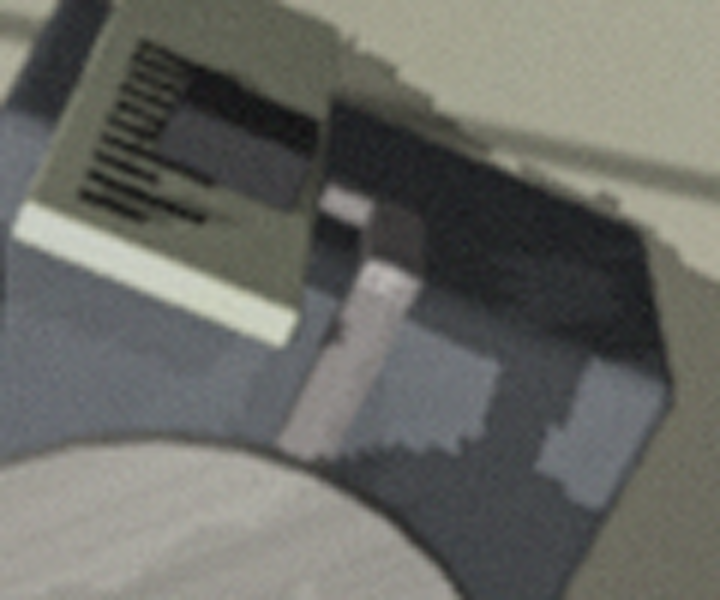

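Run:
```python
from h import *
f=dict(np.load("f4.npz"))
def P(x,y):
    u,v=246+x/6,229+y/6;r=int(round(v));c=int(round(u));z=np.median(f["z_map"][r-1:r+2,c-1:c+2]);return np.round(world(f,u,v,z),4)
for n,x,y in[("plate top",160,280),("tabtop back",230,180),("tabtop",240,150),("tabtop L",190,140),("tabtop R",290,180),("tab front edge",250,128),("tab front",255,110),("front low",262,95),("ptr",345,205),("ptr bend",395,230),("arm top",385,280),("face",240,230)]: print(n,P(x,y))
# region: depth profile down face column
for y in range(40,300,14): print(y,P(270-(y-150)*.35,y))
```

```text
plate top [ 0.593  -0.1933  0.1047]
tabtop back [ 0.5969 -0.1993  0.0794]
tabtop [ 0.6018 -0.1997  0.0792]
tabtop L [ 0.6017 -0.1923  0.0795]
tabtop R [ 0.5993 -0.2077  0.08  ]
tab front edge [ 0.6045 -0.2003  0.0769]
tab front [ 0.6051 -0.2005  0.0719]
front low [ 0.5945 -0.2012  0.0424]
ptr [ 0.5979 -0.2163  0.0809]
ptr bend [ 0.5979 -0.2239  0.0852]
arm top [ 0.5965 -0.2231  0.0976]
face [ 0.5943 -0.2023  0.0885]
40 [ 0.5936 -0.2072  0.0125]
54 [ 0.5929 -0.2068  0.0176]
68 [ 0.5925 -0.2065  0.0233]
82 [ 0.5942 -0.206   0.0335]
96 [ 0.5935 -0.2056  0.038 ]
110 [ 0.6036 -0.2048  0.0663]
124 [ 0.6042 -0.2044  0.0728]
138 [ 0.6036 -0.2041  0.0765]
152 [ 0.6026 -0.2039  0.0794]
166 [ 0.6003 -0.2037  0.0794]
180 [ 0.598  -0.2035  0.0795]
194 [ 0.5957 -0.2032  0.0797]
208 [ 0.5942 -0.203   0.0813]
222 [ 0.5942 -0.2027  0.0857]
236 [ 0.5939 -0.2025  0.0896]
250 [ 0.5947 -0.2022  0.0953]
264 [ 0.5947 -0.2019  0.0994]
278 [ 0.5937 -0.2017  0.1015]
292 [ 0.5932 -0.2015  0.1045]
```

```bash
python3 -c "
from h import *
go(.559,.2393,.0355,14)"
```

```text
t 17.6 now [ 0.6627 -0.2145  0.1993] row [ 0.02 -0.03  0.09] [ 0.0098 -0.4655  0.1636] F [ 0.21 -0.3  -0.94] grip 0.7993613994303418 0.0
```

>>> jog_arm --pt "0 0 0 0.0098 -0.4655 0 0.6" --pt "0 0 0 0.0098 -0.4655 0 0.6" --pt "0 0 0 0.0098 -0.4655 0 0.6" --pt "0 0 0 0.0098 -0.4655 0 0.6" --pt "0 0 0 0.0098 -0.4655 0 0.6" --pt "0 0 0 0.0098 -0.4655 0 0.6" --pt "0 0 0 0.0098 -0.4655 0 0.6" --pt "0 0 0 0.0098 -0.4655 0 0.6" --pt "0 0 0 0.0098 -0.4655 0 0.6" --pt "0 0 0 0.0098 -0.4655 0.04 0.6" --pt "0 0 0 0.0098 -0.4655 0.08 0.6" --pt "0 0 0 0.0098 -0.4655 0.12 0.6" --pt "0 0 0 0.0098 -0.4655 0.15 0.6" --pt "0 0 0 0.0098 -0.4655 0.1636 0.6" --pt "0 0 0 0.0098 -0.4655 0.1636 0.6" --pt "0 0 0 0.0098 -0.4655 0.1636 0.6"

```text
t: 19.2
tool_pos: [0.5603, 0.2392, 0.0363]
eef_rot: [0.992, 0.123, 0.001, -0.0]
force: [0.2, -0.5, 0.4]
grip_width: 0.799
grip_force: 0.0
```

Run:
```python
from h import *
f=grab_frame("wrist");s=get_state();p=s["tool_pos"]
A=cloud(f,np.ones((400,640),bool))
d=A[(abs(A[:,2]-.029)<.004)&(np.hypot(A[:,0]-p[0],A[:,1]-p[1])<.035)]
c=cv2.minEnclosingCircle(d[:,:2].astype(np.float32));print(c)
go(*c[0],.0185,14)
```

```text
((0.5593235492706299, 0.23944084346294403), 0.025027858093380928)
t 19.25 now [0.5605 0.2392 0.0366] row [ 0.01 -0.19  0.09] [-0.0011 -0.0005  0.0181] F [-0.83  0.42 -0.04] grip 0.8010739358661605 0.0
```

>>> jog_arm --pt "0 0 0 -0.0007 -0.0003 0.01 0.6" --pt "0 0 0 -0.0007 -0.0003 0.0172 0.6" --pt "0 0 0 -0.0007 -0.0003 0.0172 0.6" --pt "0 0 0 -0.0007 -0.0003 0.0172 0.1" --pt "0 0 0 -0.0007 -0.0003 0.0172 0.0" --pt "0 0 0 -0.0007 -0.0003 0.0172 0.0" --pt "0 0 0 -0.0007 -0.0003 0.0172 0.0" --pt "0 0 0 -0.0007 -0.0003 0.0172 0.0" --pt "0 0 0 -0.0007 -0.0003 0.0172 0.0" --pt "0 0 0 -0.0007 -0.0003 0.0172 0.0"

```text
t: 20.25
tool_pos: [0.559, 0.2393, 0.018]
eef_rot: [0.992, 0.123, 0.0, -0.0]
force: [-2.0, -0.1, 4.7]
grip_width: 0.562
grip_force: 41.0
```

```bash
python3 -c "
from h import *
go(.518,-.21,.2,14)"
```

```text
t 20.25 now [0.559  0.2393 0.018 ] row [-0.   -0.04  0.1 ] [-0.1491  0.4258 -0.1821] F [-2.   -0.08  4.73] grip 0.5624798052736975 41.00510358810425
```

>>> jog_arm --pt "0 0 0 0 0 -0.05 0.0" --pt "0 0 0 0 0 -0.1 0.0" --pt "0 0 0 0 0.02 -0.15 0.0" --pt "0 0 0 -0.02 0.06 -0.1821 0.0" --pt "0 0 0 -0.1491 0.4258 -0.1821 0.0" --pt "0 0 0 -0.1491 0.4258 -0.1821 0.0" --pt "0 0 0 -0.1491 0.4258 -0.1821 0.0" --pt "0 0 0 -0.1491 0.4258 -0.1821 0.0" --pt "0 0 0 -0.1491 0.4258 -0.1821 0.0" --pt "0 0 0 -0.1491 0.4258 -0.1821 0.0" --pt "0 0 0 -0.1491 0.4258 -0.1821 0.0" --pt "0 0 0 -0.1491 0.4258 -0.1821 0.0" --pt "0 0 0 -0.1491 0.4258 -0.1821 0.0" --pt "0 0 0 -0.1491 0.4258 -0.1821 0.0" --pt "0 0 0 -0.1491 0.4258 -0.1821 0.0" --pt "0 0 0 -0.1491 0.4258 -0.1821 0.0"

```text
t: 21.85
tool_pos: [0.5181, -0.2089, 0.1995]
eef_rot: [0.992, 0.124, -0.0, -0.0]
force: [0.4, -0.9, 0.1]
grip_width: 0.564
grip_force: 42.5
```

```bash
python3 hand.py; python3 -c "
from h import *
go(.518,-.21,.146,14)"
```

```text
disc z -0.010365933103881366 x -0.024842280132211948 0.02530906593800228
t 21.9 now [ 0.5182 -0.209   0.1996] row [-0.  -0.   0.2] [-0.0004  0.001   0.0536] F [-0.03  0.02 -1.59] grip 0.559120283798807 42.468443512916565
```

>>> jog_arm --pt "0 0 0 -0.0003 0.0005 0.02 0.0" --pt "0 0 0 -0.0003 0.0005 0.035 0.0" --pt "0 0 0 -0.0003 0.0005 0.043 0.0" --pt "0 0 0 -0.0003 0.0005 0.048 0.0" --pt "0 0 0 -0.0003 0.0005 0.053 0.0" --pt "0 0 0 -0.0003 0.0005 0.058 0.0" --pt "0 0 0 -0.0003 0.0005 0.0596 0.0" --pt "0 0 0 -0.0003 0.0005 0.0596 0.0" --pt "0 0 0 -0.0003 0.0005 0.0596 0.0"

```text
t: 22.8
tool_pos: [0.5179, -0.2108, 0.1402]
eef_rot: [0.992, 0.123, 0.0, 0.0]
force: [0.7, -0.7, -1.1]
grip_width: 0.563
grip_force: 42.5
```

```bash
python3 pan.py
```

```text
side pan z 0.105 215
wrist pan z 0.1044 6352
t 22.9 now [ 0.5179 -0.2107  0.1402] row [ 0.03 -0.02  0.1 ] [ 0.     -0.0006  0.0202] F [ 0.42 -0.06 -3.  ] grip 0.5653202426107494 42.459271252155304
```

>>> jog_arm --pt "0 0 0 0 -0.0006 0.004 0.0" --pt "0 0 0 0 -0.0006 0.008 0.0" --pt "0 0 0 0 -0.0006 0.01 0.0" --pt "0 0 0 0 -0.0006 0.012 0.0" --pt "0 0 0 0 -0.0006 0.014 0.0" --pt "0 0 0 0 -0.0006 0.016 0.0" --pt "0 0 0 0 -0.0006 0.018 0.0" --pt "0 0 0 0 -0.0006 0.02 0.0" --pt "0 0 0 0 -0.0006 0.0205 0.0" --pt "0 0 0 0 -0.0006 0.0205 0.0" --pt "0 0 0 0 -0.0006 0.0205 0.0"

```text
t: 24.0
tool_pos: [0.5177, -0.2101, 0.1195]
eef_rot: [0.992, 0.123, 0.0, 0.0]
force: [-0.5, 1.2, -0.8]
grip_width: 0.566
grip_force: 42.6
```

```bash
python3 pan.py
```

```text
side pan z 0.0947 217
wrist pan z 0.0941 6983
t 24.1 now [ 0.5177 -0.2101  0.1195] row [ 0.01 -0.01  0.1 ] [ 0.0001  0.0001 -0.0005] F [-0.45  0.14 -0.82] grip 0.5676675830359653 42.60909587144852
```

Seated at about 29.6 mm sunk; release, retreat and look at the tab.

>>> jog_arm --pt "0 0 0 0 0 0 0.2" --pt "0 0 0 0 0 0 0.3" --pt "0 0 0 0 0 0 0.4" --pt "0 0 0 0 0 0 0.4" --pt "0 0 0 0 0 0 0.4" --pt "0 0 0 0 0 -0.01 0.4" --pt "0 0 0 0 0 -0.03 0.4" --pt "0 0 0 0 0 -0.07 0.5" --pt "0 0 0 0.05 0 -0.08 0.6" --pt "0 0 0 0.1 0 -0.08 0.6" --pt "0 0 0 0.14 0.04 -0.08 0.6" --pt "0 0 0 0.14 0.04 -0.08 0.6" --pt "0 0 0 0.14 0.04 -0.08 0.6" --pt "0 0 0 0.14 0.04 -0.08 0.6" --pt "0 0 0 0.14 0.04 -0.08 0.6" --pt "0 0 0 0.14 0.04 -0.08 0.6"

```text
t: 25.7
tool_pos: [0.6625, -0.2145, 0.2004]
eef_rot: [0.992, 0.123, 0.0, 0.0]
force: [-0.6, 0.7, 0.0]
grip_width: 0.802
grip_force: 0.0
```

```bash
python3 pan.py
python3 - <<'E'
from h import *
f=grab_frame("wrist")
A=cloud(f,np.ones((400,640),bool));q=A[np.hypot(A[:,0]-.5195,A[:,1]+.2085)<.022];print("stack top",np.percentile(q[:,2],[10,30,50,70]))
cv2.imwrite("pics/w5.png",cv2.resize(f["img"][210:400,210:410],None,fx=3,fy=3,interpolation=cv2.INTER_CUBIC)[:,:,::-1])
E
```

```text
side pan z 0.0946 231
wrist pan z 0.0941 1760
t 25.8 now [ 0.6627 -0.2146  0.2001] row [ 0.02 -0.02  0.1 ] [-0.1395 -0.0396  0.0801] F [ 0.19 -0.87 -0.53] grip 0.803789586366864 0.0
stack top [0.09440391 0.10034218 0.10467303 0.10724254]
```

View pics/w5.png

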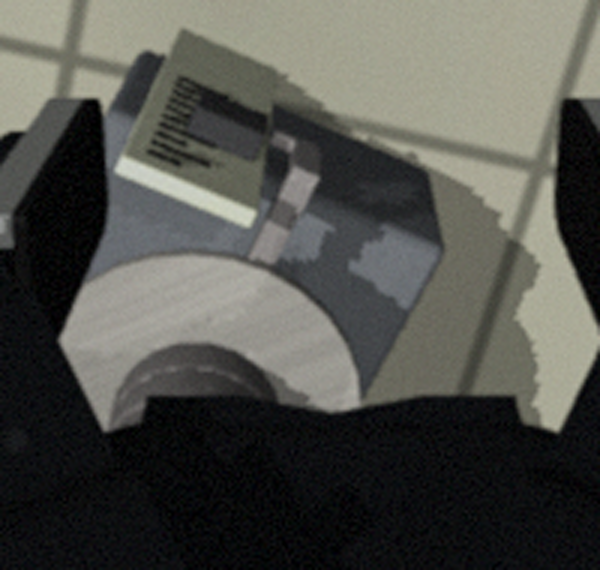

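View pics/side_l.png

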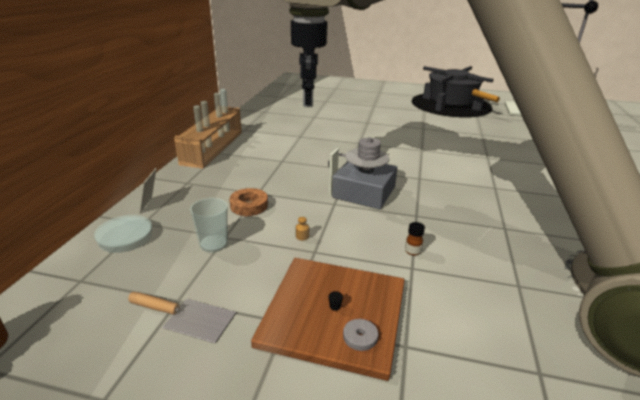

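The pictures show three discs stacked on the pan at side pixel (370, 152), the fourth on the board at (361, 334), and nothing else moved. The pan has sunk about 29.6 mm, so the pointer stands at about z = 70 mm, between the tab's edges at about 66 and 81 mm.

```bash
python3 -c "
from bench import *
print(close_job())"
```

```text
the job is handed in; nothing more can be done
None
```

I threaded three discs onto the stem, which puts the pointer level with the tab (two left it right on the upper edge), left the fourth on the board and disturbed nothing else; I handed the job in at about 26 s, and no verdict was returned.

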